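# Unlock the indexing head and turn it to the third stop

## Robot

A 6-joint arm with a two-finger parallel gripper is mounted at the origin on the work surface; the furniture and walls round the work are solid. World frame = base frame: x ahead of the robot, y to its left, z up, the work surface at z = 0. Lengths are in mm, angles in rad, forces in N, time in s.
With the tool pointing down it reaches from about 400 to 825 mm from the base axis. Payload 7 kg.
Tool frame: the origin (TCP) lies at the very end of the fingers, on their centre line; the grasp point (between the pads) lies 19 mm behind it; z points along the fingers, y is the line along which they close (so a half turn about z gives the same grasp; the last joint's range is limited). The gripper opens to 88 mm and grips with 3 to 60 N. Pads are 19 mm wide; open, the fingers measure 130 mm over their backs; the gripper's body (78 mm by 193 mm) begins 47 mm behind the grasp point.
Start: joints at [-0.954, 0.359, 0.012, 0, -1.224, -0.288], TCP at [217.936, -638.827, 226.561] pointing down, gripper open.
Joint ranges: [-3.07, 3.07], [-1.43, 2.12], [-1.02, 1.25], [-3.03, 1.67], [-3.05, -0], [-3.03, 3.03]. Speed limits (rad/s): [2.39, 2.39, 3.01, 3.14, 3.14, 3.14].

## Interface

Orientations are given as a unit quaternion [x, y, z, w].
In Python, from plant import bot gives the robot as it stands. Calls block until the motion is done:
- bot.move_ptp(position, orientation): joint-space move of the TCP to a pose.
- bot.line_to(position, velocity=150, ori=None): straight line of the TCP; ori=None keeps the orientation; velocity is the mean speed in mm/s.
- bot.move_joints(angles): joint-space move.
- bot.move_gripper(opening, force=None): finger opening in mm; force is the grip in N (None keeps the last); returns when the fingers have stopped.
- bot.pause(seconds).
- bot.solve_ik(position, orientation): joint angles nearest the present ones, or None.
- bot.read_state(): the state.
- bot.camera(name): name is "side" or "top"; returns the picture (384x512x3 uint8, red, green, blue); there is no depth.
- bot.get_calibration(name): a dict with "fx", "fy", "cx", "cy" (pixels), "view" (4x4, takes a point from world to camera coordinates). Camera axes: x right, y up, looking along -z (the intrinsics and any distortion apply to the point x, -y, -z); pixel columns grow to the right and rows downward; lengths in mm; the calibration is good to about 2 mm. A picture is of the moment at which its call begins. get_calibration takes no time and is no camera call.
A pose or a line that the arm cannot do raises bot.Unreachable and nothing moves.
- bot.close_job(): hands the job in, once; it reports no verdict.
The state is a dict: "t": time; "joint_pos": joint angles; "qvel": joint speeds; "tau": joint torques, N m; "tcp_pos": TCP position; "eef_rot": TCP orientation; "contact_force": force on the tool from outside, world axes, zero at the start; "moment": the same for the moment, N m; "width": finger opening in mm.
Only numpy, scipy, OpenCV 4.12 (cv2) and the standard library are available. Lean on these libraries where they do the work, as an engineer would, in place of code of your own. Each camera call takes 0.05 s, during which the arm holds its last target. There are 200 camera calls.

## Task

Pull the orange lock clip straight up off its rail on the indexing head, against its sprung catch, and set it down gently, standing, on the black panel. Then turn the black knob clockwise (seen from above) from its home stop to the third click, without going past that stop, so that the wax block comes round to its next face, and finish while still holding the knob there in the gripper. Leave the tape roll, the glue bottle and the chisel where they are.

Things in the scene. Friction and masses are not known exactly. Their poses are not given: they have to be found in the camera images.
- index_head: Grey indexing head fixed to the bench; origin on the bench under the knob's axis, z up. Base 162 mm in x, from y = -246 to +126 mm, deck 38 mm high. At y = -160 mm a turntable with a yellow wax block (top at z = 100 mm) turns one to one with the knob. White ticks on the deck mark the home stop (-x side) and the next five stops, clockwise.
- rail_mid (a point): Middle of the top of the aluminium rail that the clip sits on, 55 mm above the bench, at y = +78 mm in the head's frame. The rail runs along the head's x, 10 mm thick, with 55 mm high shoulders at the clip's ends; on its far side from the knob (y = 99 to 117 mm) is the 62 mm high housing of the sprung catch.
- lock_clip: Loose orange clip astride the rail, about 60 g, 56 mm high. Origin at the centre of its underside, z up, axes parallel to the head's at the start. Legs and bridge 30 (x) x 20 (y) mm up to z = 20 mm; grip tab above. About 8 to 15 N straight up pulls it off its sprung catch; the resistance ends after about 8 mm, all is clear of rail and plate after 20 mm. It stands by itself on its legs.
- clip_grip (a point): Point in the middle of the clip's grip tab, 42 mm above the clip's underside. The tab is 28 (clip x) x 14 (clip y) mm and reaches from 20 to 56 mm above the underside; the free room for fingers is on its two x sides.
- clip_pin (a point): Lower end of the clip's 12 mm steel pin, at the end of an arm, at (0, -26.5, 3) mm in the clip's frame. On the rail it sits in a notch of the dividing plate and locks the knob.
- black_panel: Black-faced panel with a light plywood edge, fixed flat on the bench to the left of the head (not the dark stripe on the bench top), 150 (x) x 220 (y) x 14 mm; origin at the centre of its underside, top 14 mm above the bench.
- index_knob (a joint): Knob angle in rad: 0 at the home stop (start), growing clockwise seen from above. Sprung detent stops every 22.5 degrees (0.393 rad): 0.393, 0.785, third stop 1.178, then 1.571 and 1.963. About 0.1 to 0.2 N m moves it out of a stop; past half way it snaps forward into the next. It cannot turn back past home.
- knob_grip (a point): Point on the knob's vertical axis, 77 mm above the bench, mid-height of the black grip bar: 46 long, 14 wide, from 59 to 93 mm above the bench. This point's x axis runs along the bar and turns with it; at home it is the head's x. Below the bar: a 48 mm round flange (top at 60 mm) and the 98 mm scalloped dividing plate (top at 54 mm).
- knob_pointer (a point): Red pointer line on the dividing plate, 42 mm from the knob's axis, 54 mm above the bench; it points to the head's -x side at home.
- tape_roll: Roll of masking tape lying on the bench, 98 mm across, 25 mm high (bystander). Origin under its centre.
- glue: White glue bottle with red cap, 53 mm across, 150 mm high (bystander). Origin under its centre.
- chisel: Chisel with cream and red grip lying at the front right of the bench, 202 mm long, 27 mm wide (bystander). Origin under its centre.
There are look-alikes about, which are no part of the job. Several things have the shape of the lock_clip; the one meant has the colours described above.

How it is judged (in metres and radians):
On the way, in this order (a step that is already met when the one before it is completed fails the run):
1. the lock clip is lifted off its rail, with the knob still at home (z of lock_clip in the frame of index_head above 0.062 m and value of joint index_knob below 0.15 rad), for 0.1 s.
2. the clip stands on the black panel, let go, with the knob still at home (x of lock_clip in the frame of black_panel between -0.07 and 0.07 m and y of lock_clip in the frame of black_panel between -0.105 and 0.105 m and height (world z) of lock_clip below 0.019 m and angle between lock_clip's own z axis and vertical below 0.15 rad and linear speed of lock_clip below 0.02 m/s and contact force between the fingers and lock_clip below 0.1 N and value of joint index_knob below 0.15 rad), for 0.2 s.
3. the knob, held by the fingers, has clicked past the first stop (value of joint index_knob above 0.5 rad and contact force between the fingers and index_knob above 0.5 N).
At the end, for the whole second after the job is handed in: The knob rests at the third stop (1.178 rad, within 0.1 rad), not moving, with the fingers still gripping it (over 2 N); the lock clip stands upright and at rest on the black panel, its centre on the panel (value of joint index_knob between 1.078 and 1.278 rad and velocity of joint index_knob between -0.1 and 0.1 rad/s and contact force between the fingers and index_knob above 2 N and x of lock_clip in the frame of black_panel between -0.07 and 0.07 m and y of lock_clip in the frame of black_panel between -0.105 and 0.105 m and height (world z) of lock_clip below 0.019 m and angle between lock_clip's own z axis and vertical below 0.15 rad and linear speed of lock_clip below 0.02 m/s); the arm keeps its last pose, push and grip.
It fails at once if the knob is turned past the third stop (over the crest toward the fourth) (value of joint index_knob above 1.39 rad).
It fails at once if the clip is dropped or thrown (faster than 1 m/s) (linear speed of lock_clip above 1 m/s).
It fails at once if the tape roll, glue bottle or chisel is moved by more than 30 mm (distance of any of tape_roll, glue, chisel from where it was at the start of the episode above 0.03 m).
It also fails if it takes over 58 s, if anything falls off the work surface, if the arm or the gripper's body presses on something with over 40 N, if the wrist force passes 120 N, or if a joint passes its speed limit or range.

## Working session

There is one attempt and no reset: what is moved stays moved. The work goes in short steps, each a Python script; the robot and the scene stay as the last script left them, time stands still between calls to the robot, and variables do not carry over. Pictures are saved under pics/ and viewed, on a budget of 10 in all, crops included, one or two more only if the job needs it, and the job is handed in when it is done.

```bash
ls; mkdir -p pics
python3 - <<'E'
from plant import bot
import cv2
for n in("top","side"):
    im=bot.camera(n); cv2.imwrite(f"pics/{n}0.png",cv2.resize(im[:,:,::-1],None,fx=1.5,fy=1.5,interpolation=cv2.INTER_CUBIC))
    print(n,bot.get_calibration(n))
print(bot.read_state())
E
```

```text
pics
top {'fx': 401.6507171475895, 'fy': 401.6507171475895, 'cx': 254.8052539650496, 'cy': 188.94201176735788, 'view': array([[-1.12819862e-02, -9.99934658e-01, -1.84308471e-03,
         2.29663714e+01],
       [ 9.98538556e-01, -1.13636216e-02,  5.28357856e-02,
        -5.28487603e+02],
       [-5.28532773e-02, -1.24429854e-03,  9.98601514e-01,
        -1.26982455e+03],
       [ 0.00000000e+00,  0.00000000e+00,  0.00000000e+00,
         1.00000000e+00]])}
side {'fx': 420.4201002520192, 'fy': 420.4201002520192, 'cx': 251.45668740895204, 'cy': 188.5854493553468, 'view': array([[-8.85124259e-01, -4.65350393e-01,  2.01449150e-03,
         4.82897945e+02],
       [ 2.27679891e-01, -4.29277217e-01,  8.74003969e-01,
        -1.91918026e+02],
       [-4.05853315e-01,  7.74060775e-01,  4.85914605e-01,
        -1.02355496e+03],
       [ 0.00000000e+00,  0.00000000e+00,  0.00000000e+00,
         1.00000000e+00]])}
{'t': 0.1, 'joint_pos': array([-9.53881275e-01,  3.59330108e-01,  1.11513852e-02, -3.08060880e-04,
       -1.22407321e+00, -2.88074662e-01]), 'qvel': array([-8.82363252e-05, -3.18615346e-04,  3.19342906e-03,  1.83438866e-03,
        7.38429545e-04,  1.07660137e-03]), 'tau': array([-4.00059638e-03, -5.84163845e+01,  2.93751705e+01,  7.01570928e+00,
        1.01038237e-02, -5.39826624e-05]), 'tcp_pos': array([ 217.8105113 , -638.43994901,  225.70724074]), 'eef_rot': array([-1.63628587e-01,  9.86521736e-01,  7.17875176e-04, -1.87952201e-04]), 'contact_force': array([-0.46859734,  0.30651712,  0.15428617]), 'moment': array([-0.0381669 , -0.02431469, -0.04561971]), 'width': 87.77306658472659}
```

View pics/top0.png

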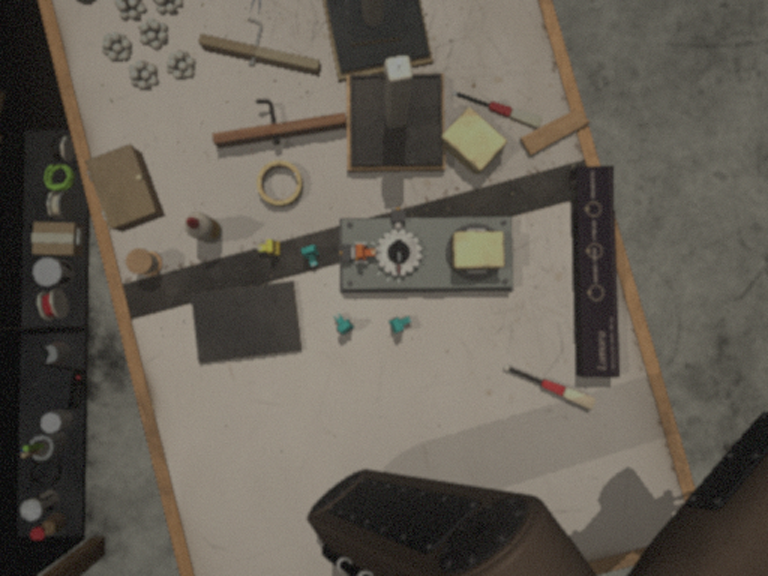

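View pics/side0.png

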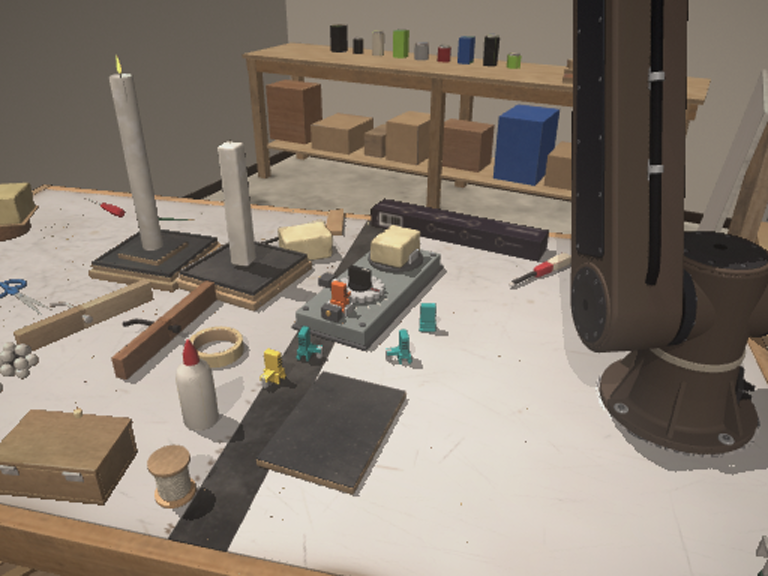

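The top view (1.5x) shows the head with corners near (340,219) and (512,291), the knob at (398,250), the orange clip at (363,252) and the panel centred near (247,322). In the side view, the clip is at (338,293), the knob at (360,280) and the panel at (333,430). The glue is at (197,380).

Next I'll take magnified crops to get precise pixels.

Run:
```python
from plant import bot
import cv2,numpy as np
def avg(n,k=6): return np.mean([bot.camera(n).astype(float) for _ in range(k)],0)
for n,(x0,y0,w,h) in dict(top=(120,135,230,115),side=(165,140,140,195)).items():
    im=avg(n); np.save(f"{n}0.npy",im)
    s=3.4 if n=="top" else 3
    c=cv2.resize(im[y0:y0+h,x0:x0+w,::-1].astype(np.uint8),None,fx=s,fy=s,interpolation=cv2.INTER_CUBIC)
    for i in range(0,w,20): cv2.putText(c,str(x0+i),(int(i*s),10),0,.35,(0,0,255),1); cv2.line(c,(int(i*s),0),(int(i*s),4),(0,0,255),1)
    for i in range(0,h,20): cv2.putText(c,str(y0+i),(6,int(i*s)+4),0,.35,(0,0,255),1);cv2.line(c,(0,int(i*s)),(4,int(i*s)),(0,0,255),1)
    cv2.imwrite(f"pics/{n}1.png",c)
    hsv=cv2.cvtColor(im.astype(np.uint8),cv2.COLOR_RGB2HSV)
    m=((hsv[...,0]<14)&(hsv[...,1]>140)&(hsv[...,2]>90)).astype(np.uint8)
    k,l,st,ce=cv2.connectedComponentsWithStats(m)
    print(n,[(st[i].tolist(),ce[i].round(1).tolist()) for i in range(1,k) if st[i,4]>8])
```

```text
top [([327, 69, 13, 8, 36], [333.1, 72.2]), ([238, 164, 10, 9, 61], [241.5, 167.9]), ([29, 197, 3, 5, 9], [30.4, 198.8]), ([29, 202, 5, 7, 19], [31.1, 205.5]), ([361, 254, 15, 9, 64], [368.4, 257.8])]
side [([292, 33, 8, 8, 61], [295.3, 36.5]), ([67, 136, 15, 8, 55], [74.8, 139.5]), ([356, 175, 12, 9, 55], [361.2, 178.6]), ([221, 187, 12, 21, 156], [225.6, 195.7]), ([122, 227, 9, 16, 96], [125.6, 235.9])]
```

View pics/top1.png

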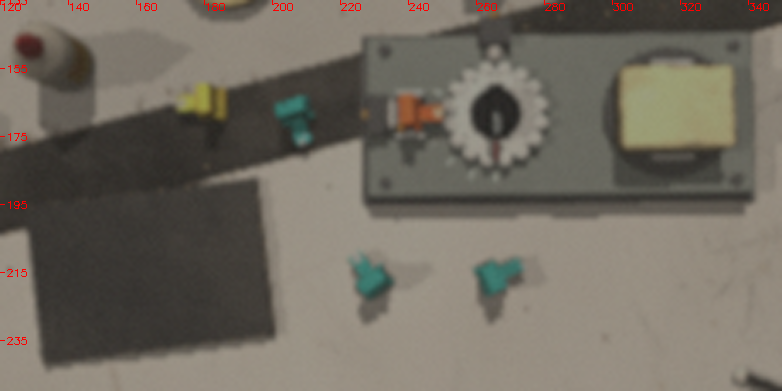

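View pics/side1.png

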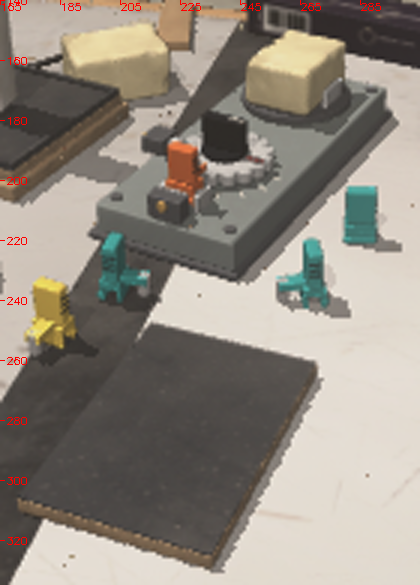

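The top crop gives the head's deck corners at about (363,37), (751,33), (365,195) and (752,192), with the plate centre at (496,113). The side crop gives deck corners at (237,245), (98,207) and (385,90), and panel corners at (150,325), (316,362), (212,558) and (19,500). Next is a least-squares pose fit.

```bash
cat > h.py <<'E'
import numpy as np
from plant import bot
from scipy.spatial.transform import Rotation as R
from scipy.optimize import least_squares
C={n:bot.get_calibration(n) for n in("top","side")}
def proj(n,P):
    c=C[n]; p=np.atleast_2d(P)@c["view"][:3,:3].T+c["view"][:3,3]
    return np.c_[c["cx"]+c["fx"]*p[:,0]/-p[:,2], c["cy"]+c["fy"]*p[:,1]/p[:,2]]
def place(q,L):
    c,s=np.cos(q[2]),np.sin(q[2]); L=np.atleast_2d(np.array(L,float))
    return np.c_[q[0]+c*L[:,0]-s*L[:,1], q[1]+s*L[:,0]+c*L[:,1], L[:,2]]
def crop(n,p):
    x0,y0,s=dict(top=(120,135,3.4),side=(165,140,3.))[n]
    return np.array([x0,y0])+(np.array(p,float)+.5)/s-.5
def quat(yaw):  # tool down, closing axis y at angle yaw from world y (tool y -> world)
    return (R.from_euler('z',yaw)*R.from_quat([0,1,0,0])).as_quat()
E
python3 - <<'E'
from h import *
head=dict(top=([(81,126,38),(81,-246,38),(-81,126,38),(-81,-246,38),(0,0,54)],[(363,37),(751,33),(365,195),(752,192),(496,113)]),
 side=([(-81,126,38),(81,126,38),(-81,-246,38)],[(237,245),(98,207),(385,90)]))
h,w,z=75,110,14
pan=dict(top=([(h,w,z),(h,-w,z),(-h,-w,z),(-h,w,z)],[(28,204),(258,181),(274,336),(44,366)]),
 side=([(h,-w,z),(-h,-w,z),(-h,w,z),(h,w,z)],[(150,325),(316,362),(212,558),(19,500)]))
for nm,d,q0 in(("head",head,(530,-50,0)),("panel",pan,(430,150,0))):
    for cams in (("top",),("side",),("top","side")):
        f=lambda q:np.concatenate([(proj(n,place(q,d[n][0]))-crop(n,d[n][1])).ravel() for n in cams])
        r=least_squares(f,q0,loss="soft_l1"); print(nm,cams,r.x.round(3))
    print(f(r.x).reshape(-1,2).round(1).tolist())
    if nm=="head":
        for n in C: print(n,"clip grip/top pred",proj(n,place(r.x,[(0,78,77),(0,78,91),(0,0,77),(0,0,93)])).round(1).tolist())
E
```

```text
head ('top',) [ 5.91804e+02 -1.65100e+01  3.00000e-03]
head ('side',) [ 5.94782e+02 -1.28890e+01  3.80000e-02]
head ('top', 'side') [ 5.92154e+02 -1.53320e+01  1.80000e-02]
[[-2.3, -1.6], [1.5, -3.9], [-1.6, 3.2], [3.3, 0.6], [-0.6, -0.1], [1.0, 0.7], [-3.4, -1.0], [2.6, -2.3]]
top clip grip/top pred [[239.6, 167.7], [239.4, 167.2], [265.1, 166.9], [265.3, 166.4]]
side clip grip/top pred [[226.8, 194.7], [226.7, 190.3], [239.9, 182.9], [239.9, 178.1]]
panel ('top',) [4.50475e+02 3.07046e+02 1.03000e-01]
panel ('side',) [4.70521e+02 2.19924e+02 8.80000e-02]
panel ('top', 'side') [4.51367e+02 3.11863e+02 1.15000e-01]
[[-2.2, 0.6], [-1.5, -1.3], [-0.6, -0.2], [-1.7, -0.2], [0.7, -1.5], [1.1, -0.3], [0.5, -0.9], [-0.3, -1.2]]
```

Run:
```python
from h import *
def pts(i): a,b,c=81-i,126-i,-246+i; return dict(TL=(a,b,38),TR=(a,c,38),BL=(-a,b,38),BR=(-a,c,38))
def f(q,cams=("top","side")):
    p=pts(q[3]); L=dict(top=[p["TL"],p["TR"],p["BL"],p["BR"],(0,0,54)],side=[p["BL"],p["TL"],p["BR"]])
    O=dict(top=[(363,37),(751,33),(365,195),(752,192),(496,113)],side=[(237,245),(98,207),(385,90)])
    return np.concatenate([(proj(n,place(q,L[n]))-crop(n,O[n])).ravel() for n in cams])
for cams in(("top",),("top","side")):
    r=least_squares(f,(590,-15,0,3),args=(cams,)); print(cams,r.x.round(3)); print(f(r.x,cams).reshape(-1,2).round(1).tolist())
def tri(a,b):
    return least_squares(lambda P:np.concatenate([proj("top",P)[0]-a,proj("side",P)[0]-b]),(590,50,80))
for nm,a,b in(("tab top",crop("top",(410,112)),crop("side",(183,144))),("orange centroid",(241.5,167.9),(225.6,195.7)),
   ("plate/bar top",crop("top",(496,111)),crop("side",(225,116)))):
    t=tri(np.array(a),np.array(b)); print(nm,t.x.round(1),t.fun.round(1))
for n in C: print(n,proj(n,[[217.8,-638.4,225.7]]))
```

```text
('top',) [ 5.91908e+02 -1.50990e+01 -3.00000e-03  7.10800e+00]
[[0.4, -0.2], [-0.2, 0.0], [0.1, 0.2], [0.4, 0.1], [-0.6, -0.1]]
('top', 'side') [ 5.90933e+02 -1.40810e+01  4.00000e-03  7.11300e+00]
[[-0.0, 0.4], [-0.7, -0.2], [-0.1, 0.7], [0.2, -0.1], [-1.0, 0.3], [-0.7, -0.9], [-0.1, -1.6], [0.9, -1.3]]
tab top [591.6  61.2  98.2] [-0.5 -0.9  1.   0.1]
orange centroid [593.9  58.6  70.4] [-0.5 -1.   1.1  0.1]
plate/bar top [591.  -15.4  92.3] [-0.3 -0.5  0.6  0. ]
top [[505.44798312 300.02711561]]
side [[416.55581151  96.15840839]]
```

Run:
```python
from h import *
import cv2
for y in(np.pi/2,-np.pi/2):
    for p in([592,62,140],[592,62,62],[452,312,30]): print(y,p,bot.solve_ik(p,quat(y)))
for y in(0,np.pi): 
    for d in(0,-1.178): print(y,d,bot.solve_ik([592,-15.5,62],quat(y+d)))
y=min((np.pi/2,-np.pi/2),key=lambda y:abs(bot.solve_ik([592,62,140],quat(y))[5]))
bot.move_ptp([592,62,220],quat(y)); bot.line_to([592,62,125]);bot.pause(.3)
s=bot.read_state(); print(y,s["t"],s["tcp_pos"],s["contact_force"])
a=[]
for n,(x0,y0,w,h) in dict(top=(180,110,130,110),side=(165,90,130,140)).items():
    c=cv2.resize(bot.camera(n)[y0:y0+h,x0:x0+w,::-1],None,fx=3.3,fy=3.3,interpolation=cv2.INTER_CUBIC)
    a.append(cv2.copyMakeBorder(c,0,480-c.shape[0],0,0,0)[:480,:395])
cv2.imwrite("pics/a.png",np.hstack([x[:,:395] if x.shape[1]>=395 else x for x in a])[:, :800])
```

```text
1.5707963267948966 [592, 62, 140] [ 0.43242737  0.29835059 -0.28608615  0.         -0.98635958 -0.43242737]
1.5707963267948966 [592, 62, 62] [ 0.43242737  0.38322301 -0.3688834   0.         -0.81868992 -0.43242737]
1.5707963267948966 [452, 312, 30] [ 0.96090075  0.36384483 -0.50159351  0.         -0.70535799 -0.96090075]
-1.5707963267948966 [592, 62, 140] [ 0.43242737  0.29835059 -0.28608615  0.         -0.98635958  2.70916528]
-1.5707963267948966 [592, 62, 62] [ 0.43242737  0.38322301 -0.3688834   0.         -0.81868992  2.70916528]
-1.5707963267948966 [452, 312, 30] [ 0.96090075  0.36384483 -0.50159351  0.         -0.70535799  2.1806919 ]
0 0 [ 0.30364646  0.37904943 -0.37581931  0.         -0.81592759 -1.87444279]
0 -1.178 None
3.141592653589793 0 [ 0.30364646  0.37904943 -0.37581931  0.         -0.81592759  1.26714986]
3.141592653589793 -1.178 [ 0.30364646  0.37904943 -0.37581931  0.         -0.81592759  0.08914986]
1.5707963267948966 4.5833 [592.32616589  62.16434139 125.77805845] [ 0.48301416 -0.30284805 -0.67855113]
```

View pics/a.png

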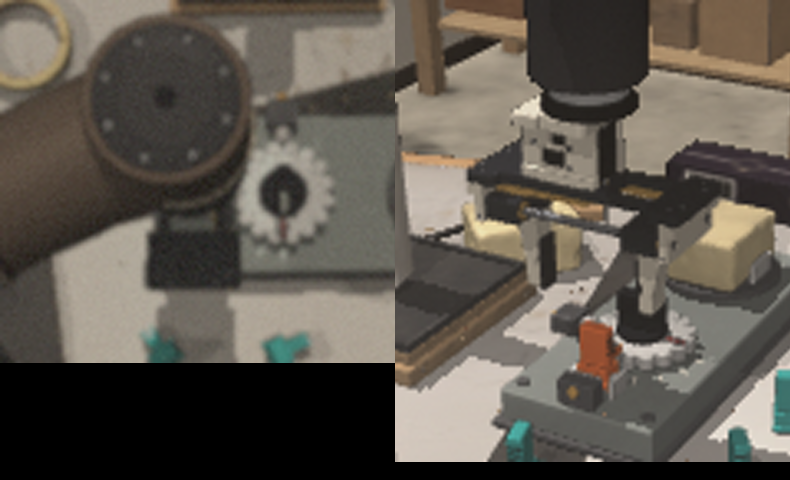

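The side crop shows the open fingers straddling the clip, with tips at (546,285) and (640,335) and the clip at (598,345). The alignment looks right, so I'll descend, grip and pull.

Run:
```python
from h import *
def p(l): s=bot.read_state(); print(l,round(s["t"],2),s["tcp_pos"].round(1),s["contact_force"].round(1),s["moment"].round(2),round(s["width"],1)); return s
bot.line_to([592,62,90],80);p("90")
bot.line_to([592,62,65],50);p("down")
bot.move_gripper(20,40);s=p("grip")
x,y,_=s["tcp_pos"]
for z in(69,73,77): bot.line_to([592,62,z],25);p(z)
bot.line_to([592,62,125],60);bot.pause(.2);p("up")
```

```text
90 5.27 [592.1  61.9  89.9] [0.5 0.  0.7] [ 0.03  0.08 -0.02] 87.4
down 5.92 [592.   62.   64.9] [ 0.4 -1.3  0.4] [ 0.02  0.1  -0.06] 87.2
grip 6.89 [592.2  62.   65.1] [ 1.1 -0.1  1. ] [-0.05 -0.18 -0.02] 27.7
69 7.2 [591.4  62.   68.5] [ 1.3  2.6 -7.4] [ 0.61 -0.03  0.04] 27.8
73 7.51 [591.7  61.7  73.5] [-1.4 -0.5 -1.9] [-0.14  1.    0.  ] 27.9
77 7.82 [592.9  62.3  77.9] [ 0.  -0.2 -1.5] [-0.02  0.1   0.  ] 27.8
up 8.97 [591.8  61.9 124.5] [-0.3  0.2 -0.1] [ 0.07  0.09 -0.05] 27.9
```

Run:
```python
from h import *
import cv2
def p(l): s=bot.read_state(); print(l,round(s["t"],2),s["tcp_pos"].round(1),s["contact_force"].round(1),s["moment"].round(2),round(s["width"],1)); return s
X,Y=446,300
q=quat(np.pi/2)
bot.line_to([X,Y,125],130);p("over")
bot.line_to([X,Y,52],80);bot.pause(.3);f0=p("low")["contact_force"][2]
z=52
while z>33:
    z-=1; bot.line_to([X,Y,z],12); bot.pause(.06)
    f=bot.read_state()["contact_force"][2]
    if f-f0>3: break
p("touch")
a=[]
for n,(x0,y0,w,h) in dict(top=(110,130,120,145),side=(165,215,120,145)).items():
    a.append(cv2.resize(bot.camera(n)[y0:y0+h,x0:x0+w,::-1],None,fx=3.3,fy=3.3,interpolation=cv2.INTER_CUBIC))
cv2.imwrite("pics/b.png",np.hstack(a))
```

```text
over 11.27 [446.2 299.6 125. ] [-0.4  0.3 -1. ] [ 0.01  0.12 -0.05] 27.8
low 12.62 [446.1 300.2  52.4] [-0.7 -0.4 -0.5] [ 0.07  0.11 -0.02] 27.5
touch 17.87 [446.1 300.1  36. ] [-4.4 -1.  12.2] [-0.6   1.55  0.06] 27.6
```

View pics/b.png

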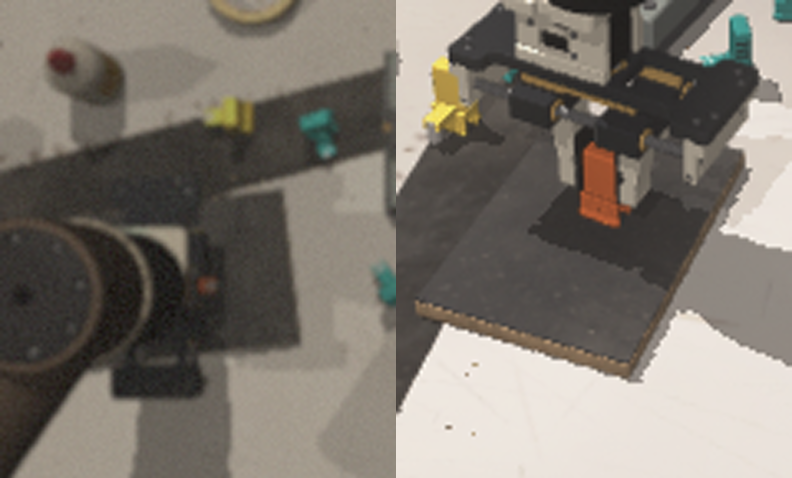

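The side crop shows the clip upright with its foot at (600,222), well inside the panel, and the force reading shows contact. I'll ease off and release.

Run:
```python
from h import *
import cv2
def p(l): s=bot.read_state(); print(l,round(s["t"],2),s["tcp_pos"].round(1),s["contact_force"].round(1),s["moment"].round(2),round(s["width"],1)); return s
X,Y=446,300
bot.line_to([X,Y,36.5],10);bot.pause(.15);p("ease")
bot.move_gripper(60);bot.pause(.3);p("open")
bot.line_to([X,Y,125],110);p("up")
bot.move_ptp([592,-15.5,150],quat(np.pi)); bot.move_gripper(50); bot.pause(.2);p("over knob")
a=[]
for n,(x0,y0,w,h) in dict(top=(150,130,130,145),side=(165,145,120,165)).items():
    c=cv2.resize(bot.camera(n)[y0:y0+h,x0:x0+w,::-1],None,fx=3.2,fy=3.2,interpolation=cv2.INTER_CUBIC)
    a.append(cv2.copyMakeBorder(c,0,530-c.shape[0],0,0,0))
cv2.imwrite("pics/c.png",np.hstack(a))
```

```text
ease 18.42 [445.9 299.8  36.2] [ 0.7 -1.1 -0.7] [0.05 0.17 0.02] 27.6
open 19.48 [446.  300.   36.5] [-0.3 -0.4 -0.1] [ 0.02  0.14 -0.01] 59.8
up 20.43 [445.6 299.6 124.3] [ 0.2 -0.3 -0.2] [-0.01  0.12  0.04] 59.8
over knob 23.02 [592.  -15.5 150. ] [ 0.4 -0.2 -0.4] [-0.12  0.15 -0.03] 49.9
```

View pics/c.png

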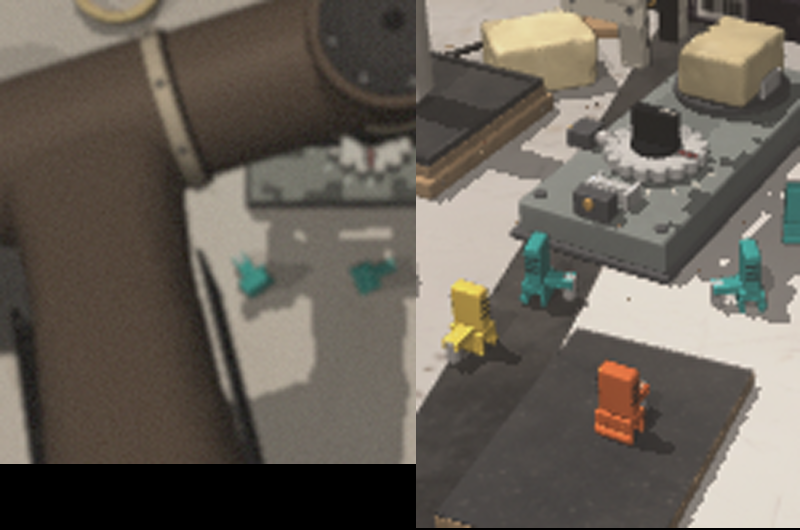

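The side crop shows the clip standing upright on the panel at (618,405), with the knob still at home and its pointer at (685,153). On to the knob.

Run:
```python
from h import *
def p(l): s=bot.read_state(); print(l,round(s["t"],2),s["tcp_pos"].round(1),s["contact_force"].round(1),s["moment"].round(2),round(s["width"],1)); return s
bot.line_to([592,-15.5,95],100)
bot.line_to([592,-15.5,64],60);p("down")
bot.move_gripper(5,20);bot.pause(.2);p("grip")
```

```text
down 24.48 [592.1 -15.5  63.8] [-1.2 -0.1 -0.1] [-0.08  0.1  -0.03] 50.0
grip 25.36 [592.  -15.8  64.1] [-0.9 -3.4  1.9] [-1.32  0.13  0.01] 13.7
```

Run:
```python
from h import *
def p(l): s=bot.read_state(); yaw=np.arctan2(*(R.from_quat(s["eef_rot"]).as_matrix()[:2,1][::-1])); print(l,round(s["t"],2),s["tcp_pos"].round(1),s["contact_force"].round(1),s["moment"].round(2),round(s["width"],1),"yaw-y",round(np.degrees(yaw),2)); return s
P=np.array([592,-16,64.]); bot.line_to(P,20)
for k in range(1,5):
    a=np.radians(6*k); bot.move_ptp(P,quat(np.pi-a)); bot.pause(.1); s=p(6*k)
    if np.linalg.norm(s["contact_force"])>30: break
```

```text
6 25.96 [592.1 -15.8  64.1] [-1.1  0.2  2.9] [0.   0.38 0.32] 13.9 yaw-y -95.81
12 26.31 [592.1 -15.8  64.1] [-1.9  1.6  3.6] [0.36 0.48 0.06] 14.0 yaw-y -101.79
18 26.66 [592.2 -15.9  64.1] [-0.7  1.6  4.1] [ 0.62  0.35 -0.28] 14.1 yaw-y -107.8
24 27.01 [592.2 -15.8  64.1] [-0.1  3.5  4. ] [1.   0.28 0.31] 14.0 yaw-y -113.75
```

Run:
```python
from h import *
import cv2
def p(l): s=bot.read_state(); yaw=np.arctan2(*(R.from_quat(s["eef_rot"]).as_matrix()[:2,1][::-1])); print(l,round(s["t"],2),s["tcp_pos"].round(1),s["contact_force"].round(1),s["moment"].round(2),round(s["width"],1),"yaw-y",round(np.degrees(yaw),2)); return s
P=np.array([592,-16,64.])
for d in(30,36,42,48,54,58,62,65,67.5):
    bot.move_ptp(P,quat(np.pi-np.radians(d))); bot.pause(.1); s=p(d)
    if np.linalg.norm(s["contact_force"])>30: break
bot.pause(.5);p("end")
a=[]
for n,(x0,y0,w,h) in dict(top=(200,110,150,120),side=(165,145,120,165)).items():
    c=cv2.resize(bot.camera(n)[y0:y0+h,x0:x0+w,::-1],None,fx=3,fy=3,interpolation=cv2.INTER_CUBIC)
    a.append(cv2.copyMakeBorder(c,0,495-c.shape[0],0,0,0))
cv2.imwrite("pics/d.png",np.hstack(a)[:,:800])
```

```text
30 27.36 [592.2 -15.8  64.1] [0.8 4.  3.3] [1.23 0.07 0.42] 14.3 yaw-y -119.76
36 27.71 [592.3 -15.9  64.1] [0.9 3.3 3. ] [ 1.25 -0.25 -0.1 ] 14.1 yaw-y -125.8
42 28.06 [592.4 -16.   64.1] [1.9 2.  1.5] [ 0.91 -0.8  -0.49] 13.8 yaw-y -131.8
48 28.41 [592.3 -15.9  64.1] [2.9 2.7 2. ] [ 1.14 -0.86  0.06] 14.0 yaw-y -137.75
54 28.76 [592.2 -15.9  64.1] [2.2 4.2 2.8] [ 1.49 -0.93  0.31] 14.2 yaw-y -143.76
58 29.11 [592.2 -15.9  64.1] [3.8 4.1 2.8] [ 1.54 -0.98 -0.05] 14.0 yaw-y -147.79
62 29.46 [592.3 -16.   64.1] [3.8 4.1 2.4] [ 1.49 -1.16 -0.44] 14.1 yaw-y -151.76
65 29.81 [592.3 -16.   64.1] [4.6 2.7 2.6] [ 1.29 -1.32 -0.44] 14.2 yaw-y -154.76
67.5 30.16 [592.3 -16.   64.1] [3.8 3.8 1.2] [ 1.39 -1.31 -0.05] 13.9 yaw-y -157.22
end 30.66 [592.3 -16.   64.1] [4.2 3.7 2.9] [ 1.33 -1.33 -0.04] 13.7 yaw-y -157.22
```

View pics/d.png

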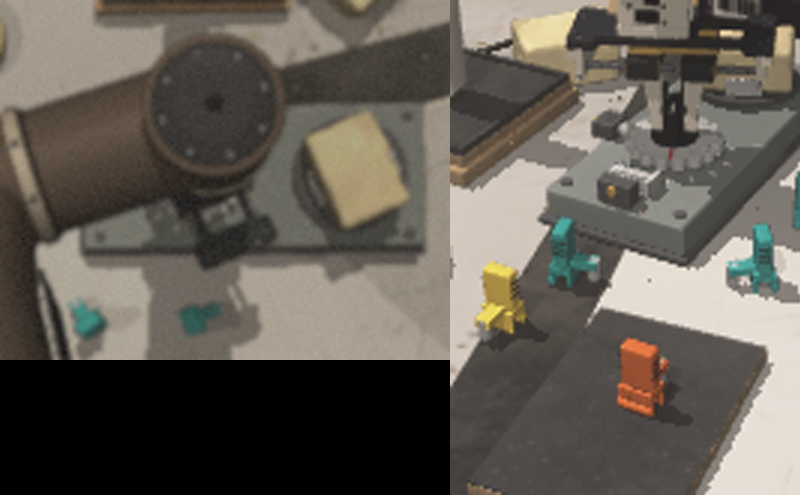

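The wax block has turned about 67°, the pointer is at about (668,155), and the clip is still standing on the panel. The twist moment is near zero, so the knob sits in the third detent.

```bash
python3 -c "
from plant import bot
bot.close_job()"
```

```text
the job is handed in; nothing more can be done
```

The job is done and handed in at about 31 s of robot time. No verdict was reported, so this rests on my own checks.

- **Clip:** I pulled it off its rail, with a peak reading of about 7 N, and lowered it onto the black panel until the force rose to about 12 N. I then eased off and let go. The later pictures show it standing upright and well inside the panel edges.
- **Knob:** I gripped the bar with 20 N and turned it 67.5° clockwise. The twist moment swung back and forth through three clicks and ended near zero (-0.04 N m), so the knob is resting in the third stop. The last picture shows the wax block turned about 67°, and the gripper is still holding the bar at 13.7 mm opening.
- **Bystanders:** I kept clear of the tape roll, glue bottle and chisel. I did not measure their final positions.
- **Disagreements:** My first fit of the head was off by up to 4 pixels because the top of the deck is about 7 mm smaller all round than the stated base. Allowing for that brought it to within about 1.6 pixels. For the panel, the side camera alone gave a very different y position (220 mm against 312 mm for both cameras together). I used the combined fit, and the picture taken at touchdown confirmed the clip was on the panel.

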